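Find the high point of the bonder's lift eccentric with a dial indicator

TASK

The wire bonder's lift spindle lies in the two V-blocks. Slide the dial indicator down its column until the plunger rests on the brass eccentric disc and the needle has moved about half a turn. Then roll the spindle in its V's to find the disc's lowest reading and after it the highest, and leave the disc standing at its highest reading with the plunger still on it; press only gently on the spindle, keep it down in its V's, do not run the plunger to its stop, and leave the other things on the bench where they lie.

Things in the scene. Friction and masses are not known exactly. Their poses are not given: they have to be found in the camera images.
- stand: The indicator stand, fixed to the bench: dark granite plate 220 (x) x 300 (y) mm, top 30 mm above the bench, with a 22 mm steel column at x +78, y +45, top 190 mm above the bench. Origin: middle of the plate at bench level, z up. The spindle lies parallel to its y axis, at x -45 mm, axis 78 mm above the bench; the column stands on the +x side of it.
- spindle: Loose steel spindle, 214 mm long, 16 mm journals, 0.5 to 0.85 kg with its knurled collar and brass disc, turning with low friction in the V's and staying where left. Origin on its axis, 50 mm from the collar's middle, 45 from the disc's; y runs along it, collar to disc, parallel to the stand's y; x and z turn with it and are parallel to the stand's at first.
- disc_mid (a point): Point of the spindle's axis at the middle of the brass eccentric disc's width, under the plunger; axes as the spindle's. The disc, diameter 40, 12 wide, is clamped on the spindle with its centre 2 mm off the axis, in a direction that is unknown and differs every time: a turn of the spindle moves the plunger by 4 mm in all, as a plain cosine of the angle.
- collar_top (a point): Highest point, mid-width, of the knurled aluminium hand collar, by which the spindle is turned: round, concentric, diameter 54, 16 wide, 105 mm above the bench (does not turn; axes as the stand's). Dragging its top toward the stand's +x turns the spindle positively about +y, 1 rad per 27 mm.
- vblocks: Pair of steel V-blocks (90 degree V's) fixed on the plate, each 22 mm wide along y, at y -85 and +80 in the stand's frame, tops 76 mm above the bench. Origin on the plate's top below the spindle's axis, midway. A fingertip press of 4 to 10 N on the collar is enough to turn the spindle; beyond some 18 N of press the V's bruise it.
- v_axis (a point): Point on the V-blocks' axis where the spindle's origin lies when it is seated.
- carriage (a joint): How far the indicator carriage is slid down its column, m: 0 fully up, 0.050 lowest. Balanced and held by about 9 N of friction, it stays where it is left. The plunger first touches the disc at about 0.028 to 0.032, depending on how the disc stands.
- grip_post (a point): Grasp point on the carriage: upright knurled steel post, 14 mm diameter, 38 mm tall, on top of the carriage's arm, 58 mm from the plunger axis toward the column. The point lies on its axis, 24 mm above the arm, 14 mm below the post's top. The dial (58 mm diameter, face up, top 27 mm above the arm) sits at the arm's end over the disc.
- needle (a joint): Needle of the dial indicator, rad, 0 with the plunger free, growing clockwise seen from above as the plunger is pressed in: one turn (6.28 rad) is 10 mm of plunger travel. The plunger has a light spring (1 to 2 N) and reaches its stop at 12 mm (7.54 rad).
- plunger_tip (a point): Lowest point of the plunger's ball tip (8 mm ball), on the vertical axis over the middle of the disc's width; moves with carriage and plunger.
- carrier: Bystander: flanged copper sample carrier, 38 mm diameter, 37 mm tall, standing on the plate. Origin under its middle.
- gauge_case: Bystander: small dark wooden case, 60 x 40 x 18 mm, lying on the plate. Origin under its middle.
- driver: Bystander: screwdriver, 150 mm long, lying on the bench.
- mouse: Bystander: black controller mouse, 105 x 60 x 33 mm, on the bench. Origin under its middle.
- dish: Bystander: glass dish with samples, 90 mm diameter, 20 mm tall, on the bench. Origin under its middle.
- tweezers: Bystander: steel tweezers, 130 mm long, lying on the bench.
There are look-alikes about, which are no part of the job. Of the things like the spindle, leave any that is orange; of the rest the smaller one is meant.

How it is judged:
On the way, in this order (a step that is already met when the one before it is completed fails the run):
1. the indicator is lowered onto the disc: its needle has moved between a quarter and three quarters of a turn and the carriage stands still (value of joint needle between 1.5 and 4.8 rad and velocity of joint carriage between -0.003 and 0.003 m/s), for 0.3 s.
2. the disc's low point has passed under the plunger, in contact (within 0.3 mm of the lowest) (value of joint needle above 0.2 rad and distance between plunger_tip and disc_mid below 0.018 m), for 0.06 s.
At the end, for the whole second after the job is handed in: The spindle lies still in its V's (within 4 mm of its seat), the plunger rests on the disc, pressed in 1 mm or more and clear of its stop, and the reading is within 0.2 mm (7 degrees of needle) of the highest, so the high point is within about 25 degrees of the top; the carriage stands still (distance between plunger_tip and disc_mid above 0.0215 m and value of joint needle between 0.6 and 7 rad and distance between spindle and v_axis below 0.004 m and angular speed of spindle below 0.1 rad/s and velocity of joint carriage between -0.003 and 0.003 m/s); the robot touches nothing.
It fails at once if the spindle is pressed hard into the V-blocks (more than about 18 N of press) (contact force between spindle and vblocks above 40 N).
It fails at once if the spindle is lifted or knocked out of its V's (8 mm from its seat) (distance between spindle and v_axis above 0.008 m).
It fails at once if the plunger is run to its stop (11.5 mm) (value of joint needle above 7.2 rad).
It fails at once if a bystander is moved by more than 20 mm (distance of any of carrier, gauge_case, driver, mouse, dish, tweezers from where it was at the start of the episode above 0.02 m).
It also fails if it takes over 67 s, if anything falls off the work surface, if the arm or the gripper's body presses on something with over 40 N, if the wrist force passes 120 N, or if a joint passes its speed limit or range.

ROBOT

A 6-joint arm with a two-finger parallel gripper is mounted at the origin on the work surface. World frame = base frame: x ahead of the robot, y to its left, z up, the work surface at z = 0. Lengths are in m, angles in rad, forces in N, time in s.
With the tool pointing down it reaches from about 0.225 to 0.875 m from the base axis. Payload 3.4 kg.
Tool frame: the origin (TCP) lies at the very end of the fingers, on their centre line; the grasp point (between the pads) lies 19 mm behind it; y points along the fingers, z is the direction in which the jaws open and shut, and the axes are right-handed (so a half turn about y gives the same grasp; the last joint's range is limited). The gripper opens to 85 mm and grips with 20 to 120 N. Pads are 22 mm wide; open, the fingers measure 114 mm over their backs; the gripper's body (76 mm by 85 mm) begins 54 mm behind the grasp point. The pads swing forward as they close: fully open they stand 13 mm farther back than shut.
Start: joints at [1.089, 0.276, 1.505, -0, 1.361, -0.121], TCP at [0.203, 0.538, 0.231] pointing down, gripper open.
Joint ranges: [-2.89, 2.89], [-0.75, 2.08], [0.22, 2.7], [-1.18, 4.32], [0.11, 2.71], [-2.7, 2.7]. Speed limits (rad/s): [2.57, 2.57, 3.14, 3.14, 3.14, 3.14].

INTERFACE

Orientations are given as a unit quaternion [x, y, z, w].
In Python, from workcell import telemetry, get_image, get_calibration, close_job, models gives the robot as it stands. The module is installed in compiled form; this text tells all that it offers.
- The arm moves only by the tool play_rows, never from a script. Its argument "plan" is a list of rows, each a list of 5 numbers: the opening, from 0 (shut) to 1 (fully open), then the shift along the tool's x, y, z in cm, then the turn about the tool's y in degrees. A call has 1 to 5 rows; each row is the pose to reach, as a shift and turn from the pose commanded when the call began, along the tool's axes at that moment; what a row does not reach only later rows make up. A row lasts 1/10 s, in which the tool goes at most 50 mm and 8.59 degrees, less where a joint would pass 70% of its speed; a pose out of reach is approached as far as the arm can. A call with a gripper value outside its range is refused whole. The fingers move at their own pace and stop on an object; "grip_force" is the grip in N (left out, the last holds). Time passes only in rows, so rows that repeat a pose let the fingers close. It gives the time, the measured TCP pose, the force and the opening at its end, in the units of the state.
- telemetry.observe(): the state, without advancing time (a new reading comes with each control period).
- get_image(name): name is "scene" or "top" or "wrist"; returns the picture (420x560x3 uint8, red, green, blue); there is no depth.
- get_calibration(name): a dict with "camera_matrix" (3x3 intrinsics, pixels), "cam_to_world" (4x4, takes a point from camera to world coordinates); the wrist camera has in their place "mount" (4x4, takes a point from camera to tool coordinates, whose origin is the TCP and whose axes are the tool frame's). Camera axes: x right, y up, looking along -z (the intrinsics and any distortion apply to the point x, -y, -z); pixel columns grow to the right and rows downward; lengths in m; the calibration is good to about 2 mm. The wrist camera is an equidistant fisheye: a pixel r from the principal point sees the ray r / f radians off the axis. A picture is of the moment at which its call begins: read the wrist's pose just before it. get_calibration takes no time and is no camera call.
- close_job(): hands the job in, once; it reports no verdict.
Trained networks look in the newest picture that a camera, given by its name, has taken for a name from the list of things; names that differ only in an ending like _2 or _b are one class to them, and where a whole thing is asked for, a point or a joint stands for the part that bears it (a point fixed in the world has none). Each returns a list of dicts, best first, with "confidence" (0 to 1); they miss things now and then, are a little off and sometimes report something else, mostly with a low value. They report only what shows in the picture. A call takes as long as a camera call. They do not tell look-alikes from the thing itself.
- models.look_for(target, camera): "point" ([x, y, z] in m, in world coordinates, good to about 4 mm: the middle of the surface that is visible of it).
- models.regions_of(target, camera): "mask" (420x560 bool, what is visible of it).
The state is a dict: "clock": time; "qpos": joint angles; "joint_vel": joint speeds; "joint_torque": joint torques, N m; "ee_pos": TCP position; "tool_rot": TCP orientation; "ft_force": force on the tool from outside, world axes, zero at the start; "wrist_torque": the same for the moment, N m; "width": opening from 0.0 (shut) to 1.0 (fully open).
Only numpy, scipy, OpenCV 4.12 (cv2) and the standard library are available. Lean on these libraries where they do the work, as an engineer would, in place of code of your own. Each camera call takes 0.05 s, during which the arm holds its last target. There are 200 camera calls.

## Working session

There is one attempt and no reset: what is moved stays moved. The work goes in short steps, Python scripts to look and compute and a tool call to move; the robot and the scene stay as the last step left them, time stands still between calls to the robot, and variables do not carry over. Pictures are saved under pics/ and viewed, about 8 in all and at most 12, crops included, and the job is handed in when it is done.

Besides the shell and the picture viewer there is one more tool, called as name([rows], argument=value, ...), one row to a line, values as JSON. play_rows: Moves the arm, as the interface text tells. Its arguments: {"type":"object","properties":{"plan":{"type":"array"},"grip_force":{"type":"number"}},"required":["plan"]}

```bash
mkdir -p pics; cat > h.py <<'E'
import numpy as np, cv2
from workcell import telemetry, get_image, get_calibration, close_job, models
def save(n,im): cv2.imwrite('pics/'+n+'.png', im[:,:,::-1])
def proj(cam,P):
    c=get_calibration(cam);K=np.array(c['camera_matrix']);T=np.linalg.inv(np.array(c['cam_to_world']))
    p=T[:3,:3]@np.array(P)+T[:3,3]; q=K@np.array([p[0],-p[1],-p[2]]);return q[:2]/q[2]
def plane(cam,uv,z):
    c=get_calibration(cam);K=np.array(c['camera_matrix']);T=np.array(c['cam_to_world'])
    r=np.linalg.inv(K)@np.array([uv[0],uv[1],1.]);d=T[:3,:3]@np.array([r[0],-r[1],-r[2]]);o=T[:3,3]
    return o+d*(z-o[2])/d[2]
E
python3 - <<'E'
from h import *
s=telemetry.observe();print({k:np.round(v,3) for k,v in s.items()})
for c in('scene','top'):
    im=get_image(c);save(c+'0',im)
    for t in('stand','spindle','disc_mid','collar_top','vblocks','grip_post','needle','carrier','gauge_case'):
        print(c,t,[(np.round(d['point'],3).tolist(),round(d['confidence'],2)) for d in models.look_for(t,c)][:4])
print(get_calibration('top'))
E
```

```text
{'clock': np.float64(0.0), 'qpos': array([ 1.089,  0.277,  1.506, -0.   ,  1.361, -0.121]), 'joint_vel': array([ 0.   , -0.001,  0.001, -0.001, -0.   ,  0.001]), 'joint_torque': array([-0.0000e+00, -4.1677e+01, -2.4581e+01, -1.0000e-03,  1.1000e-02,
       -0.0000e+00]), 'ee_pos': array([0.203, 0.538, 0.23 ]), 'tool_rot': array([ 0.696, -0.127,  0.127, -0.695]), 'ft_force': array([ 0.311,  0.722, -0.041]), 'wrist_torque': array([-0.033,  0.021, -0.036]), 'width': np.float64(1.0)}
scene stand [([0.596, 0.091, 0.031], 0.65)]
scene spindle [([0.147, -0.315, 0.047], 0.81), ([0.531, 0.043, 0.088], 0.78), ([0.321, 0.213, 0.029], 0.72)]
scene disc_mid [([0.152, -0.314, 0.046], 0.91), ([0.532, 0.046, 0.085], 0.76), ([0.321, 0.211, 0.033], 0.61)]
scene collar_top [([0.644, 0.408, 0.017], 0.69), ([0.542, -0.007, 0.066], 0.57)]
scene vblocks [([0.541, -0.01, 0.069], 0.58)]
scene grip_post [([0.646, 0.408, 0.019], 0.49)]
scene needle []
scene carrier [([0.648, -0.047, 0.069], 0.6)]
scene gauge_case []
top stand [([0.57, 0.089, 0.033], 0.6)]
top spindle [([0.526, 0.043, 0.084], 0.9), ([0.144, -0.
[... 257 characters left out ...]
st [([0.552, 0.116, 0.192], 0.78)]
top needle []
top carrier [([0.551, 0.111, 0.193], 0.48), ([0.619, 0.048, 0.049], 0.43)]
top gauge_case [([0.619, 0.049, 0.05], 0.51)]
{'camera_matrix': array([[523.3122515 ,   0.        , 287.72682643],
       [  0.        , 523.3122515 , 206.78854682],
       [  0.        ,   0.        ,   1.        ]]), 'cam_to_world': array([[-2.24881337e-02,  9.82277471e-01, -1.86078623e-01,
         1.74769897e-01],
       [-9.99732353e-01, -2.31061356e-02, -1.15285461e-03,
         7.82725618e-03],
       [-5.43198101e-03,  1.86002894e-01,  9.82534181e-01,
         1.55770405e+00],
       [ 0.00000000e+00,  0.00000000e+00,  0.00000000e+00,
         1.00000000e+00]])}
```

```bash
python3 -c "
import cv2,numpy as np
a=cv2.imread('pics/scene0.png');b=cv2.imread('pics/top0.png')
cv2.imwrite('pics/both.png',cv2.resize(np.vstack([a]),(800,600)));cv2.imwrite('pics/topb.png',cv2.resize(b,(800,600)))"
```

```text
(no output)
```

View pics/both.png

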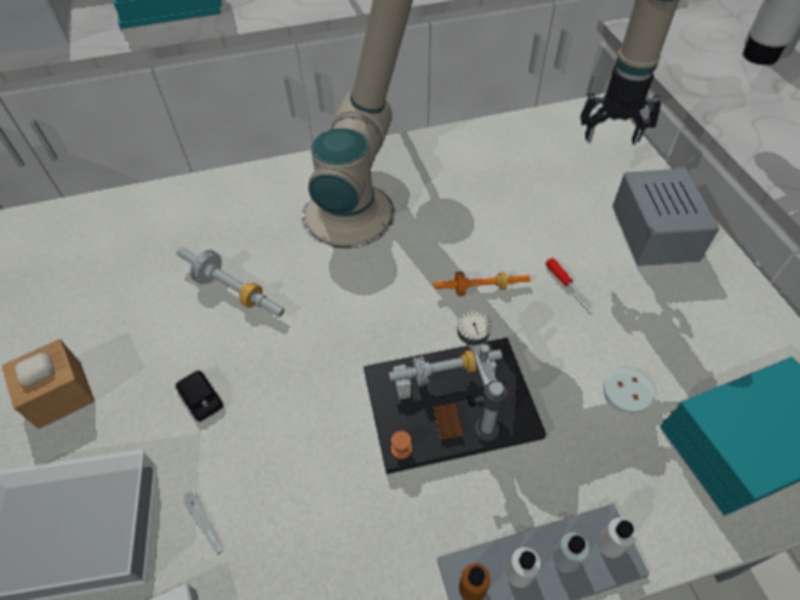

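View pics/topb.png

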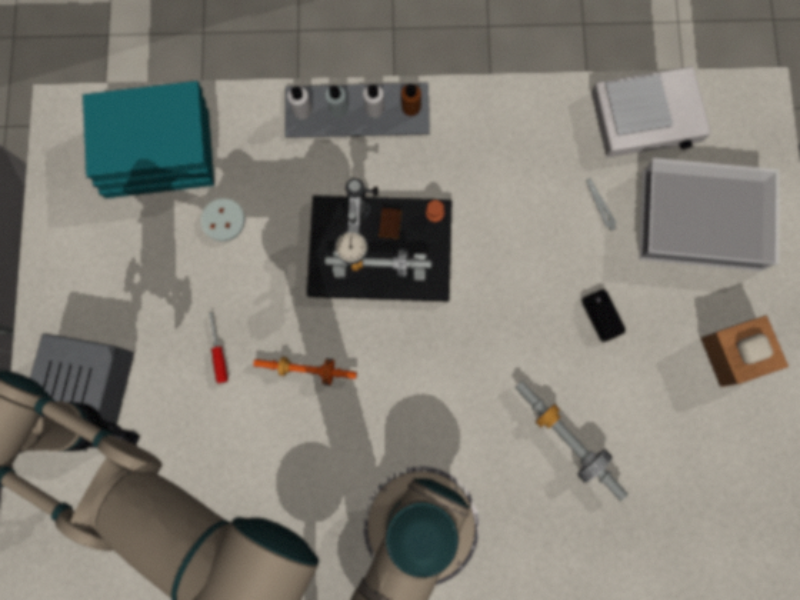

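The top and scene views show the job spindle in the V-blocks on the black plate, with the disc under the dial. The orange spindle and the larger grey one are the decoys. In the 800 px top view the plate corners are near (313,196), (452,200), (449,300) and (307,297), the dial is at (351,247), and the collar is at (402,262).

```bash
cat >> h.py <<'E'
def Rm(q):
    from scipy.spatial.transform import Rotation as R
    return R.from_quat(q).as_matrix()
def totool(P):
    s=telemetry.observe();return Rm(s['tool_rot']).T@(np.array(P)-s['ee_pos'])*100
def wproj(P,s):
    c=get_calibration('wrist');K=np.array(c['camera_matrix']);M=np.linalg.inv(np.array(c['mount']))
    t=Rm(s['tool_rot']).T@(np.array(P)-s['ee_pos']);p=M[:3,:3]@t+M[:3,3];d=np.array([p[0],-p[1],-p[2]])
    th=np.arctan2(np.hypot(d[0],d[1]),d[2]);u=d[:2]/np.hypot(*d[:2])*th
    return np.array([K[0,0]*u[0]+K[0,2],K[1,1]*u[1]+K[1,2]])
def wray(uv,s):
    c=get_calibration('wrist');K=np.array(c['camera_matrix']);M=np.array(c['mount'])
    u=np.array([(uv[0]-K[0,2])/K[0,0],(uv[1]-K[1,2])/K[1,1]]);th=np.hypot(*u);v=u/th*np.sin(th)
    d=Rm(s['tool_rot'])@(M[:3,:3]@np.array([v[0],-v[1],-np.cos(th)]));o=s['ee_pos']+Rm(s['tool_rot'])@M[:3,3]
    return o,d
def wplane(uv,z,s):
    o,d=wray(uv,s);return o+d*(z-o[2])/d[2]
E
python3 - <<'E'
from h import *
im=cv2.imread('pics/top0.png');g=im.max(2)
m=((g<60)*255).astype('uint8');m[:,:200]=0;m[:120]=0;m[225:]=0;m[:,335:]=0
m=cv2.morphologyEx(m,cv2.MORPH_OPEN,np.ones((3,3),np.uint8));m=cv2.morphologyEx(m,cv2.MORPH_CLOSE,np.ones((25,25),np.uint8))
c=max(cv2.findContours(m,0,2)[0],key=cv2.contourArea);W=np.array([plane('top',p[0],0.03)[:2] for p in c],dtype=np.float32)
r=cv2.minAreaRect(W);print(r,cv2.boundingRect(c))
k=np.array([[313,196],[452,200],[449,300],[307,297]])*.7
print([plane('top',p,.03).round(3) for p in k])
for uv in[(355,187),]:print('column top',plane('top',np.array(uv)*.7,.19).round(3))
print('dial',plane('top',np.array([351,247])*.7,.2).round(3),'collar',plane('top',np.array([402,262])*.7,.09).round(3))
print(get_calibration('wrist'));print(Rm(telemetry.observe()['tool_rot']).round(3))
E
```

```text
((0.5777627229690552, 0.07471953332424164), (0.29547765851020813, 0.23864474892616272), 86.81520080566406) (215, 132, 101, 78)
[array([0.685, 0.214, 0.03 ]), array([ 0.669, -0.082,  0.03 ]), array([ 0.453, -0.069,  0.03 ]), array([0.466, 0.226, 0.03 ])]
column top [0.648 0.112 0.19 ]
dial [0.527 0.12  0.2  ] collar [0.522 0.026 0.09 ]
{'camera_matrix': array([[325.1922621 ,   0.        , 278.00508864],
       [  0.        , 325.1922621 , 213.01595261],
       [  0.        ,   0.        ,   1.        ]]), 'mount': array([[-1.80835176e-04, -9.48696323e-01, -3.16188636e-01,
        -8.20096676e-02],
       [-6.30610487e-04,  3.16188686e-01, -9.48696114e-01,
        -1.41809707e-01],
       [ 9.99999785e-01,  2.78342408e-05, -6.55435887e-04,
        -1.32115154e-04],
       [ 0.00000000e+00,  0.00000000e+00,  0.00000000e+00,
         1.00000000e+00]])}
[[ 0.936  0.     0.353]
 [-0.353  0.     0.936]
 [ 0.    -1.     0.   ]]
```

```bash
cat >> h.py <<'E'
yaw=np.deg2rad(-2.9);C0=np.array([.568,.072,0])
def st(x,y,z): 
    c,s=np.cos(yaw),np.sin(yaw);return C0+np.array([c*x-s*y,s*x+c*y,z])
def errs(P):
    R=Rm(telemetry.observe()['tool_rot']);a=np.degrees(np.arctan2(R[1,0],R[0,0]));print('shift cm',totool(P).round(2),'turn deg',round(a-np.degrees(yaw),2))
E
python3 -c "
from h import *
errs(st(.013,.045,.25))"
```

```text
shift cm [ 50.46  -1.87 -26.04] turn deg -17.77
```

play_rows([
  [0.5,4.4,-0.4,-2.3,-4],
  [0.5,8.8,-0.8,-4.6,-8],
  [0.5,13.2,-1.2,-6.9,-12],
  [0.5,17.6,-1.6,-9.2,-16],
  [0.5,22,-1.9,-11.5,-17.8],
])

```text
clock: 1.5
ee_pos: [0.3693, 0.3513, 0.2508]
tool_rot: [-0.707, 0.017, -0.017, 0.707]
ft_force: [0.5, -0.3, -0.1]
width: 0.5
```

```bash
python3 -c "
from h import *
errs(st(.013,.045,.25))"
```

```text
shift cm [ 22.49   0.08 -22.46] turn deg 0.17
```

play_rows([
  [0.5,3.4,-0.5,-3.4,0],
  [0.5,6.8,-1,-6.8,0],
  [0.5,10.2,-1.5,-10.2,0],
  [0.5,13.6,-2,-13.6,0],
  [0.5,17,-2,-17,0],
])

```text
clock: 2.0
ee_pos: [0.531, 0.1729, 0.2713]
tool_rot: [-0.707, 0.017, -0.019, 0.707]
ft_force: [0.5, 1.0, -0.4]
width: 0.5
```

play_rows([
  [0.5,2.8,0,-2.8,0],
  [0.5,5.5,0,-5.5,0],
  [0.5,5.5,0,-5.5,0],
])

```text
clock: 2.3
ee_pos: [0.585, 0.1127, 0.2696]
tool_rot: [0.708, -0.019, 0.02, -0.706]
ft_force: [-1.7, 1.3, 0.3]
width: 0.5
```

```bash
python3 - <<'E'
from h import *
errs(st(.013,.045,.25))
s=telemetry.observe();im=get_image('wrist')
for t in('grip_post','needle','collar_top'):
    print(t,[(np.round(d['point'],3).tolist(),round(d['confidence'],2)) for d in models.look_for(t,'wrist')][:4])
for P in [st(.013,.045,.17),st(.013,.045,.21),st(-.045,.045,.19),st(.078,.045,.19),st(-.045,-.05,.105)]: print(wproj(P,s).round())
save('w1',cv2.resize(im,(800,600)))
E
```

```text
shift cm [-0.2   1.96  0.35] turn deg -0.25
grip_post [([0.544, 0.118, 0.19], 0.98)]
needle [([0.53, 0.119, 0.2], 0.58)]
collar_top [([0.515, -0.006, 0.078], 0.72)]
[282. 212.]
[283. 231.]
[283. 140.]
[283. 297.]
[183. 134.]
```

View pics/w1.png

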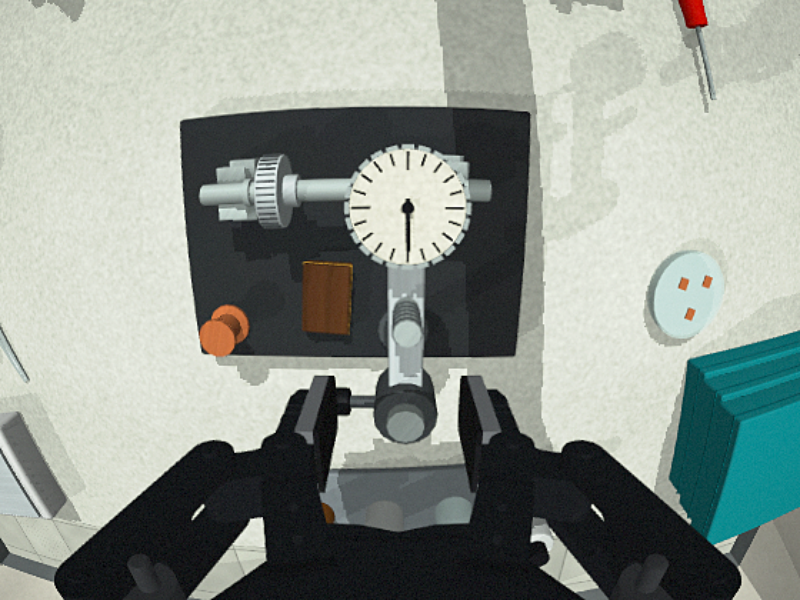

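The wrist view shows the dial at (407,207), needle at zero (pointing toward the column). The post top is at (407,332), which puts it at z ≈ 0.21, and the column top at (405,425) matches my stand pose. I'm descending onto the post.

play_rows([
  [0.5,-0.2,0,0.4,0],
  [0.5,-0.2,3.5,0.4,0],
  [0.5,-0.2,7,0.4,0],
  [0.5,-0.2,8.7,0.4,0],
  [0.5,-0.2,8.7,0.4,0],
], grip_force=30)

```text
clock: 3.0
ee_pos: [0.577, 0.122, 0.1807]
tool_rot: [0.707, -0.019, 0.015, -0.707]
ft_force: [0.0, 0.3, -0.1]
width: 0.5
```

```bash
python3 - <<'E'
from h import *
errs(st(.013,.046,.181))
s=telemetry.observe();im=get_image('wrist');print(s['ft_force'])
save('w2',cv2.resize(im,(800,600)))
E
```

```text
shift cm [ 0.65 -0.03 -0.44] turn deg 0.13
[ 0.01969339  0.28169169 -0.12304162]
```

View pics/w2.png

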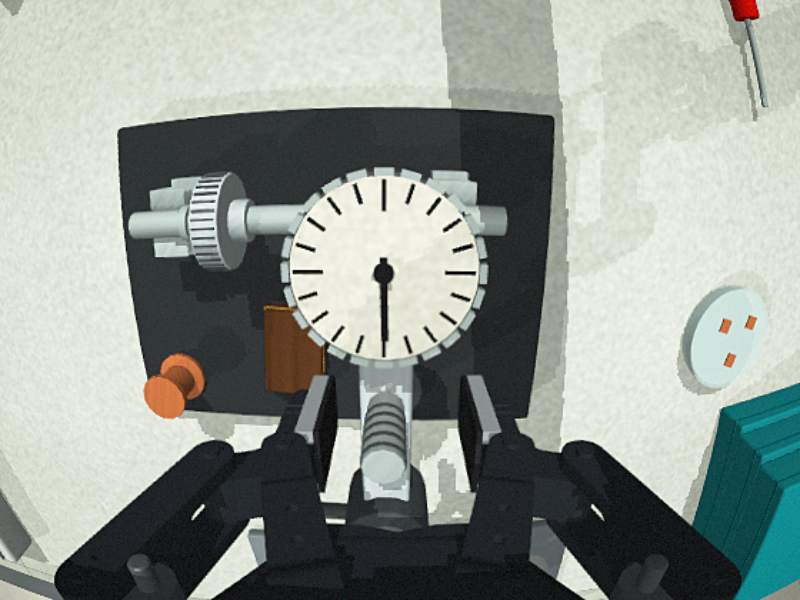

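The post sits centred about 4 mm toward -y of the jaws' middle (post 385, jaws 397). I'll correct that, then close.

play_rows([
  [0.5,0.6,0,-0.4,0],
  [0.5,0.6,0,-0.4,0],
  [0.5,0.6,0,-0.4,0],
  [0.5,0.6,0,-0.4,0],
  [0.1,0.6,0,-0.4,0],
])

```text
clock: 3.55
ee_pos: [0.5858, 0.1165, 0.1837]
tool_rot: [-0.707, 0.018, -0.018, 0.707]
ft_force: [0.3, -0.4, -0.4]
width: 0.345
```

play_rows([
  [0,0,0,0,0],
  [0,0,0,0,0],
  [0,0,0,0,0],
  [0,0,0,0,0],
  [0,0,0,0,0],
])

```text
clock: 4.05
ee_pos: [0.5857, 0.1171, 0.1836]
tool_rot: [-0.707, 0.018, -0.018, 0.707]
ft_force: [-0.6, 2.1, 1.8]
width: 0.15
```

play_rows([
  [0,0,0.6,0,0],
  [0,0,1.2,0,0],
  [0,0,1.8,0,0],
  [0,0,2.4,0,0],
  [0,0,2.7,0,0],
])

```text
clock: 4.55
ee_pos: [0.5858, 0.117, 0.1573]
tool_rot: [-0.707, 0.017, -0.018, 0.707]
ft_force: [-2.1, 2.3, 9.3]
width: 0.148
```

play_rows([
  [0,0,0,0,0],
  [0,0,0,0,0],
  [0,0,0,0,0],
])

```text
clock: 4.85
ee_pos: [0.5857, 0.1171, 0.157]
tool_rot: [-0.707, 0.017, -0.018, 0.707]
ft_force: [-2.1, 3.4, 5.0]
width: 0.15
```

```bash
python3 - <<'E'
from h import *
s=telemetry.observe();im=get_image('wrist');print(s['ft_force'],s['ee_pos'],s['width'])
save('w3',cv2.resize(im,(800,600)))
E
```

```text
[-2.11216203  3.44060098  4.95512654] [0.58570966 0.11706329 0.15701182] 0.14990985785751054
```

View pics/w3.png

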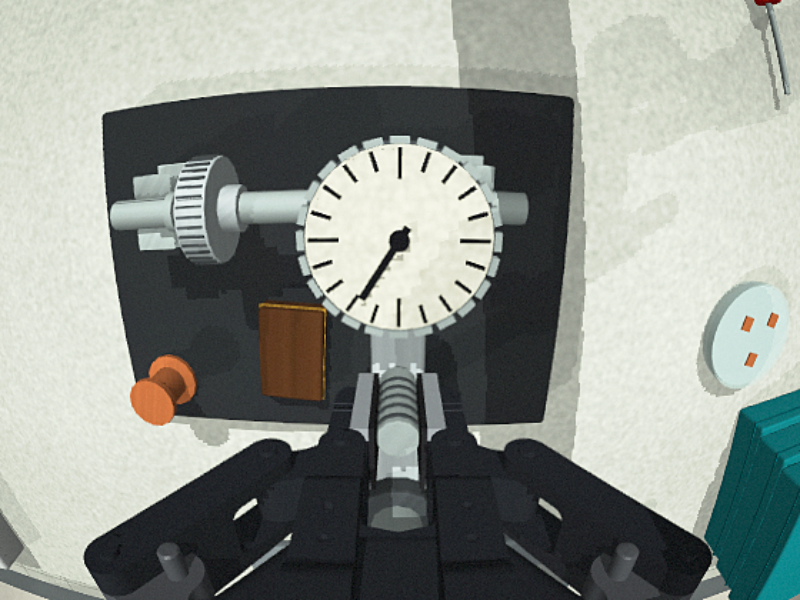

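Needle is about 32° (0.9 mm), tip at (362,298) with hub at (400,240). I need about 4.1 mm more.

play_rows([
  [0,0,0.2,0,0],
  [0,0,0.4,0,0],
  [0,0,0.42,0,0],
  [0,0,0.42,0,0],
  [0,0,0.42,0,0],
])

```text
clock: 5.4
ee_pos: [0.5858, 0.117, 0.1534]
tool_rot: [-0.707, 0.017, -0.018, 0.707]
ft_force: [-1.7, 2.9, 8.3]
width: 0.152
```

```bash
cat >> h.py <<'E'
def needle(n=None,zf=.170,draw=True):
    """reading in mm: rectify dial plane to stand frame from the wrist camera; dark needle angle from +x, cw from above"""
    s=telemetry.observe();im=get_image('wrist')
    g=np.arange(-32,32.01,.25)/1000.;rc=np.array([[wproj(st(-.045+a,.045+b,zf),s) for b in g] for a in g],dtype=np.float32)
    r=cv2.remap(im,rc[:,:,0],rc[:,:,1],1)  # rows: +x down, cols: +y right (as wrist view)
    # centre from bright face
    hsv=cv2.cvtColor(r,cv2.COLOR_RGB2HSV);gray=cv2.cvtColor(r,cv2.COLOR_RGB2GRAY)
    m=(gray>170).astype('uint8')*255;m=cv2.morphologyEx(m,cv2.MORPH_CLOSE,np.ones((25,25),np.uint8));m=cv2.morphologyEx(m,cv2.MORPH_OPEN,np.ones((25,25),np.uint8))
    c=max(cv2.findContours(m,0,2)[0],key=cv2.contourArea);(cx,cy),rad=cv2.minEnclosingCircle(c)
    yy,xx=np.mgrid[:r.shape[0],:r.shape[1]];d=np.hypot(xx-cx,yy-cy);k=(d>.2*rad)&(d<.62*rad)&(gray<90)
    v=np.array([(xx-cx)[k],(yy-cy)[k]]);u=v/np.hypot(*v);mu=u.mean(1)
    a=np.arctan2(-mu[0],mu[1])%(2*np.pi)
    if n:save(n,cv2.resize(r,None,fx=1.2,fy=1.2))
    return round(float(a/2/np.pi*10),2),round(float(np.hypot(*mu)),2),int(k.sum()),(round(cx),round(cy),round(rad))
E
python3 - <<'E'
from h import *
s=telemetry.observe();im=get_image('wrist');print(s['ft_force'],s['ee_pos'],s['width'])
print(needle('d4',s['ee_pos'][2]+.019-.001))
save('w4',cv2.resize(im,(800,600))[60:460,60:660])
E
```

```text
[-1.70586123  2.90223824  8.27420405] [0.58576562 0.11704934 0.15338706] 0.1516044242045515Traceback (most recent call last):
  File "<stdin>", line 3, in <module>
  File "h.py", line 36, in needle
    g=np.arange(-32,32.01,.25)/1000.;rc=np.array([[wproj(st(-.045+a,.045+b,zf),s) for b in g] for a in g],dtype=np.float32)
                                                   ~~~~~^^^^^^^^^^^^^^^^^^^^^^^^^
  File "h.py", line 17, in wproj
    c=get_calibration('wrist');K=np.array(c['camera_matrix']);M=np.linalg.inv(np.array(c['mount']))
ValueError: time passes only in moves, steps and waits
```

```bash
python3 - <<'E'
t=open('h.py').read()
t=t.replace("from workcell import telemetry, get_image, get_calibration, close_job, models","from workcell import telemetry, get_image, get_calibration as _gc, close_job, models\nimport functools\nget_calibration=functools.lru_cache(None)(_gc)")
open('h.py','w').write(t)
E
python3 - <<'E'
from h import *
s=telemetry.observe();im=get_image('wrist')
save('w4',cv2.resize(im,(800,600))[60:460,60:660])
print(needle('d4',s['ee_pos'][2]+.018))
E
```

```text
(4.19, 0.63, 819, (125, 126, 134))
```

View pics/w4.png

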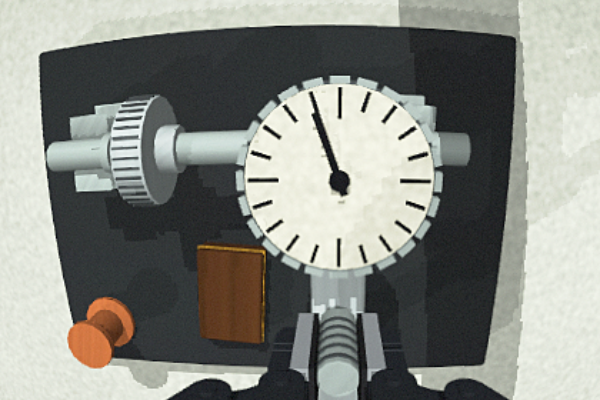

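Needle is about 163° clockwise, roughly 4.5 mm, and the carriage is still. I'll release and move over the collar.

play_rows([
  [0.5,0,0,0,0],
  [0.5,0,0,0,0],
  [0.5,0,0,0,0],
  [0.5,0,-4,0,0],
  [0.5,0,-8,0,0],
])

```text
clock: 6.1
ee_pos: [0.5847, 0.116, 0.2311]
tool_rot: [0.707, -0.019, 0.016, -0.707]
ft_force: [0.6, -0.2, -0.5]
width: 0.5
```

play_rows([
  [0,0,0,0,0],
  [0,-2.5,0,-4,0],
  [0,-5,0,-8,0],
  [0,-5.8,0,-9.5,0],
  [0,-5.8,0,-9.5,0],
])

```text
clock: 6.6
ee_pos: [0.5216, 0.0228, 0.2318]
tool_rot: [0.707, -0.019, 0.018, -0.707]
ft_force: [0.3, 0.7, 0.7]
width: -0.001
```

play_rows([
  [0,0,0,0,0],
  [0,0,0,0,0],
  [0,0,0,0,0],
])

```text
clock: 6.9
ee_pos: [0.5238, 0.0254, 0.2318]
tool_rot: [-0.707, 0.017, -0.017, 0.707]
ft_force: [-0.2, 1.1, -0.0]
width: -0.005
```

```bash
python3 - <<'E'
t=open('h.py').read()
i=t.index("    # centre from bright"); j=t.index("    if n:save(n")
t=t[:i]+"""    gray=cv2.cvtColor(r,cv2.COLOR_RGB2GRAY);dk=(gray<90).astype('uint8')
    yy,xx=np.mgrid[:r.shape[0],:r.shape[1]];h=len(g)//2
    dt=cv2.distanceTransform(dk,cv2.DIST_L2,5);dt[np.hypot(xx-h,yy-h)>40]=0
    cy,cx=np.unravel_index(dt.argmax(),dt.shape);cm=dt>.6*dt.max();cx,cy=xx[cm].mean(),yy[cm].mean();rad=dt.max()
    d=np.hypot(xx-cx,yy-cy);k=(d>32)&(d<64)&(dk>0)
    v=np.array([(xx-cx)[k],(yy-cy)[k]]);u=v/np.hypot(*v);mu=u.mean(1)
    a=np.arctan2(-mu[0],mu[1])%(2*np.pi)
"""+t[j:]
open('h.py','w').write(t)
E
python3 - <<'E'
from h import *
errs(st(-.045,-.05,.13))
s=telemetry.observe();print(s['ft_force'],s['ee_pos'])
im=get_image('wrist');b=cv2.resize(im,(800,600))
print(needle('d5',.170))
d=cv2.imread('pics/d5.png')[:,:,::-1];b[600-d.shape[0]:,:d.shape[1]]=d
save('w5',b)
E
```

```text
shift cm [-0.32 10.18 -0.13] turn deg 0.09
[-0.20814501  1.12348976 -0.03740109] [0.52375213 0.02541819 0.23181786]
(4.45, 1.0, 257, (126, 132, 11))
```

View pics/w5.png

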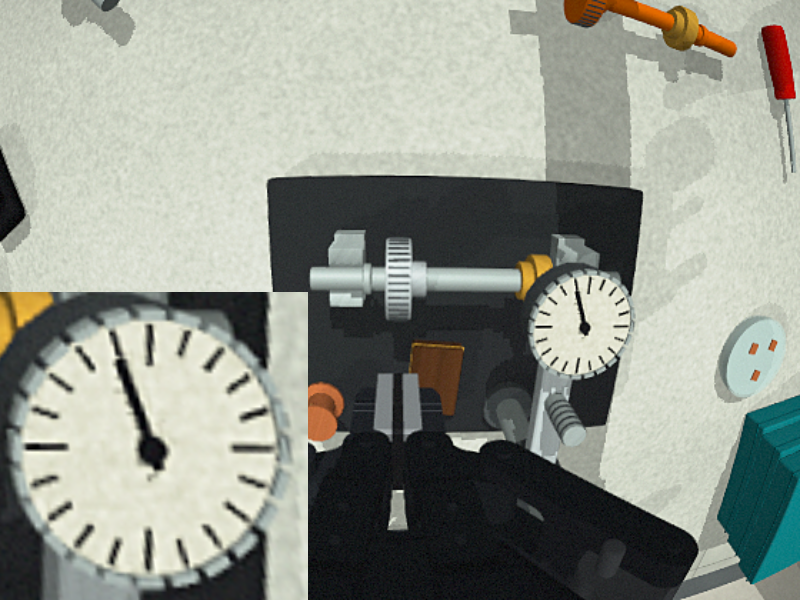

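The wrist view now shows the collar at (398,278) in line with the shut fingertips. The dial reads clearly, and the automatic reading of 4.45 mm agrees with the picture. Going down over the collar.

play_rows([
  [0,-0.3,4,-0.1,0],
  [0,-0.3,8,-0.1,0],
  [0,-0.3,11,-0.1,0],
  [0,-0.3,11.6,-0.1,0],
  [0,-0.3,11.6,-0.1,0],
])

```text
clock: 7.5
ee_pos: [0.5198, 0.0241, 0.1155]
tool_rot: [-0.707, 0.018, -0.017, 0.707]
ft_force: [0.6, 0.1, 0.3]
width: 0.0
```

play_rows([
  [0,0,0.2,0,0],
  [0,0,0.2,0,0],
  [0,0,0.4,0,0],
  [0,0,0.4,0,0],
])

```text
clock: 7.9
ee_pos: [0.5203, 0.0237, 0.1128]
tool_rot: [-0.707, 0.017, -0.018, 0.707]
ft_force: [-0.2, 0.6, 0.8]
width: -0.001
```

```bash
python3 - <<'E'
from h import *
errs(st(-.045,-.05,.105))
s=telemetry.observe();print(s['ft_force'],s['ee_pos'])
print(needle('d6',.170))
E
```

```text
shift cm [0.02 0.78 0.06] turn deg 0.03
[-0.21094648  0.59828711  0.78029876] [0.52031081 0.02370743 0.11277151]
(4.52, 0.83, 359, (116, 122, 11))
```

play_rows([
  [0,0,0.2,0,0],
  [0,0,0.4,0,0],
  [0,0,0.5,0,0],
  [0,0,0.5,0,0],
  [0,0,0.5,0,0],
])

```text
clock: 8.45
ee_pos: [0.5199, 0.0237, 0.107]
tool_rot: [-0.707, 0.018, -0.018, 0.707]
ft_force: [-0.9, 0.2, -0.1]
width: 0.006
```

play_rows([
  [0,0,0.1,0,0],
  [0,0,0.1,0,0],
  [0,0,0.1,0,0],
])

```text
clock: 8.75
ee_pos: [0.5199, 0.0238, 0.1061]
tool_rot: [-0.707, 0.018, -0.018, 0.707]
ft_force: [0.2, 1.7, -0.1]
width: 0.004
```

play_rows([
  [0,0,0.1,0,0],
  [0,0,0.1,0,0],
  [0,0,0.1,0,0],
])

```text
clock: 9.05
ee_pos: [0.5199, 0.0237, 0.1051]
tool_rot: [-0.707, 0.018, -0.018, 0.707]
ft_force: [-0.3, 0.9, 0.5]
width: 0.004
```

play_rows([
  [0,0,0.1,0,0],
  [0,0,0.1,0,0],
  [0,0,0.1,0,0],
])

```text
clock: 9.35
ee_pos: [0.5203, 0.0237, 0.1048]
tool_rot: [-0.707, 0.017, -0.018, 0.707]
ft_force: [-0.6, -0.0, 5.3]
width: 0.004
```

play_rows([
  [0,0,0.05,0,0],
  [0,0,0.05,0,0],
  [0,0,0.05,0,0],
])

```text
clock: 9.65
ee_pos: [0.5204, 0.0237, 0.1047]
tool_rot: [0.707, -0.017, 0.018, -0.707]
ft_force: [-1.7, -0.3, 7.5]
width: 0.002
```

Contact at z ≈ 0.105 with about 7.5 N. First drag is +10 mm.

play_rows([
  [0,0.3,0,0,0],
  [0,0.6,0,0,0],
  [0,0.9,0,0,0],
  [0,1.0,0,0,0],
  [0,1.0,0,0,0],
])

```text
clock: 10.15
ee_pos: [0.5305, 0.0232, 0.1047]
tool_rot: [0.707, -0.017, 0.018, -0.707]
ft_force: [-2.2, -0.8, 7.4]
width: 0.0
```

```bash
python3 - <<'E'
from h import *
print(needle('d7',.170))
E
```

```text
(3.68, 0.8, 295, (114, 123, 11))
```

The reading fell to 3.68 mm, so +x is toward the low point. Ratcheting back for a longer stroke.

play_rows([
  [0,0,-0.4,0,0],
  [0,-2.0,-0.4,0,0],
  [0,-2.2,-0.2,0,0],
  [0,-2.2,-0.1,0,0],
  [0,-2.2,0,0,0],
])

```text
clock: 10.7
ee_pos: [0.5084, 0.0243, 0.1036]
tool_rot: [-0.707, 0.018, -0.018, 0.707]
ft_force: [-2.3, 0.5, 7.0]
width: 0.003
```

play_rows([
  [0,0,0,0,0],
  [0,0.6,0,0,0],
  [0,1.2,0,0,0],
  [0,1.8,0,0,0],
  [0,2.3,0,0,0],
])

```text
clock: 11.2
ee_pos: [0.5323, 0.023, 0.1047]
tool_rot: [0.707, -0.017, 0.018, -0.707]
ft_force: [-1.8, -0.2, 6.0]
width: -0.001
```

```bash
python3 - <<'E'
from h import *
print(needle('d8',.170))
E
```

```text
(2.46, 0.83, 379, (114, 123, 11))
```

play_rows([
  [0,0,-0.4,0,0],
  [0,-2.0,-0.4,0,0],
  [0,-2.2,-0.2,0,0],
  [0,-2.2,-0.1,0,0],
  [0,-2.2,0,0,0],
])

```text
clock: 11.75
ee_pos: [0.5094, 0.0243, 0.1038]
tool_rot: [-0.707, 0.018, -0.018, 0.707]
ft_force: [-3.2, 0.0, 8.7]
width: 0.003
```

play_rows([
  [0,0,0,0,0],
  [0,0.6,0,0,0],
  [0,1.2,0,0,0],
  [0,1.2,0,0,0],
  [0,1.2,0,0,0],
])

```text
clock: 12.25
ee_pos: [0.5234, 0.0235, 0.1048]
tool_rot: [0.707, -0.016, 0.019, -0.707]
ft_force: [-0.5, 0.1, 6.5]
width: -0.002
```

```bash
python3 - <<'E'
from h import *
print(needle('d9',.170))
E
```

```text
(2.36, 0.87, 400, (114, 121, 11))
```

play_rows([
  [0,0.3,0,0,0],
  [0,0.6,0,0,0],
  [0,0.9,0,0,0],
  [0,1.1,0,0,0],
  [0,1.1,0,0,0],
])

```text
clock: 12.8
ee_pos: [0.5338, 0.023, 0.1045]
tool_rot: [0.707, -0.017, 0.019, -0.707]
ft_force: [-0.2, -0.6, 6.1]
width: 0.003
```

```bash
python3 - <<'E'
from h import *
print(needle('d10',.170))
E
```

```text
(2.63, 0.86, 364, (114, 124, 11))
```

The low point is behind us: the readings went 2.46, 2.36, then 2.63 rising, with the minimum about 2.3. Continuing about 70 mm of roll toward the high, expected near 6.3 mm.

play_rows([
  [0,0,-0.4,0,0],
  [0,-2.0,-0.4,0,0],
  [0,-2.3,-0.2,0,0],
  [0,-2.3,-0.1,0,0],
  [0,-2.3,0,0,0],
])

```text
clock: 13.35
ee_pos: [0.5094, 0.0243, 0.1038]
tool_rot: [-0.707, 0.018, -0.018, 0.707]
ft_force: [-2.6, 0.5, 8.7]
width: -0.004
```

play_rows([
  [0,0,0,0,0],
  [0,0.6,0,0,0],
  [0,1.2,0,0,0],
  [0,1.8,0,0,0],
  [0,2.2,0,0,0],
])

```text
clock: 13.85
ee_pos: [0.5323, 0.023, 0.1046]
tool_rot: [0.707, -0.017, 0.018, -0.707]
ft_force: [-2.1, 0.3, 7.1]
width: 0.002
```

```bash
python3 - <<'E'
from h import *
print(needle('d11',.170))
E
```

```text
(4.09, 0.79, 336, (114, 123, 11))
```

play_rows([
  [0,0,-0.4,0,0],
  [0,-2.0,-0.4,0,0],
  [0,-2.3,-0.2,0,0],
  [0,-2.3,-0.1,0,0],
  [0,-2.3,0,0,0],
])

```text
clock: 14.4
ee_pos: [0.5086, 0.0243, 0.1037]
tool_rot: [-0.707, 0.018, -0.018, 0.707]
ft_force: [-1.6, 0.5, 7.2]
width: -0.002
```

play_rows([
  [0,0,0,0,0],
  [0,0.6,0,0,0],
  [0,1.2,0,0,0],
  [0,1.8,0,0,0],
  [0,2.2,0,0,0],
])

```text
clock: 14.9
ee_pos: [0.5312, 0.0231, 0.1047]
tool_rot: [0.707, -0.017, 0.018, -0.707]
ft_force: [-1.9, 0.5, 8.2]
width: -0.002
```

```bash
python3 - <<'E'
from h import *
print(needle('d12',.170))
E
```

```text
(5.75, 0.88, 444, (113, 123, 12))
```

play_rows([
  [0,0,-0.4,0,0],
  [0,-2.0,-0.4,0,0],
  [0,-2.2,-0.2,0,0],
  [0,-2.2,-0.1,0,0],
  [0,-2.2,0,0,0],
])

```text
clock: 15.45
ee_pos: [0.5086, 0.0243, 0.1037]
tool_rot: [-0.707, 0.018, -0.018, 0.707]
ft_force: [-0.6, -0.4, 7.5]
width: -0.004
```

play_rows([
  [0,0,0,0,0],
  [0,0.6,0,0,0],
  [0,1.0,0,0,0],
  [0,1.0,0,0,0],
  [0,1.0,0,0,0],
])

```text
clock: 15.95
ee_pos: [0.5199, 0.0237, 0.1048]
tool_rot: [0.707, -0.017, 0.019, -0.707]
ft_force: [-0.6, 0.0, 7.3]
width: 0.0
```

```bash
python3 - <<'E'
from h import *
print(needle('d13',.170))
E
```

```text
(6.28, 0.9, 457, (113, 120, 13))
```

play_rows([
  [0,0.4,0,0,0],
  [0,0.6,0,0,0],
  [0,0.6,0,0,0],
  [0,0.6,0,0,0],
])

```text
clock: 16.4
ee_pos: [0.5255, 0.0234, 0.1048]
tool_rot: [0.707, -0.017, 0.019, -0.707]
ft_force: [-0.7, 0.7, 7.7]
width: 0.0
```

```bash
python3 - <<'E'
from h import *
print(needle('d14',.170))
E
```

```text
(6.38, 0.91, 441, (114, 121, 13))
```

play_rows([
  [0,0.4,0,0,0],
  [0,0.6,0,0,0],
  [0,0.6,0,0,0],
  [0,0.6,0,0,0],
])

```text
clock: 16.85
ee_pos: [0.5316, 0.0231, 0.1047]
tool_rot: [0.707, -0.017, 0.019, -0.707]
ft_force: [-1.0, 0.4, 7.5]
width: 0.004
```

```bash
python3 - <<'E'
from h import *
print(needle('d15',.170))
E
```

```text
(6.38, 0.93, 431, (114, 123, 13))
```

The top reading levels off (6.28, 6.38, 6.38), with the peak about 3 mm of roll back, or 6°, well within 25°. Lifting off and checking from above.

play_rows([
  [0,0,-0.5,0,0],
  [0,0,-4,0,0],
  [0,0,-8,0,0],
  [0,0,-12,0,0],
  [0,0,-12.7,0,0],
])

```text
clock: 17.4
ee_pos: [0.5334, 0.023, 0.2356]
tool_rot: [0.707, -0.014, 0.021, -0.707]
ft_force: [0.2, 0.7, -0.2]
width: -0.002
```

play_rows([
  [0,0,0,0,0],
  [0,-0.8,0,0,0],
  [0,-0.8,0,0,0],
  [0,-0.8,0,0,0],
  [0,-0.8,0,0,0],
])

```text
clock: 17.9
ee_pos: [0.5215, 0.0236, 0.2296]
tool_rot: [-0.707, 0.018, -0.017, 0.707]
ft_force: [-0.5, -0.5, -0.1]
width: -0.004
```

```bash
python3 - <<'E'
from h import *
im=get_image('wrist');b=cv2.resize(im,(800,600))
print(needle('d16',.170),telemetry.observe()['ft_force'])
d=cv2.imread('pics/d16.png')[:,:,::-1];b[600-d.shape[0]:,:d.shape[1]]=d;save('w16',b)
E
```

```text
(6.33, 1.0, 280, (126, 132, 12)) [-0.19226176  0.07223356  0.39663695]
```

View pics/w16.png

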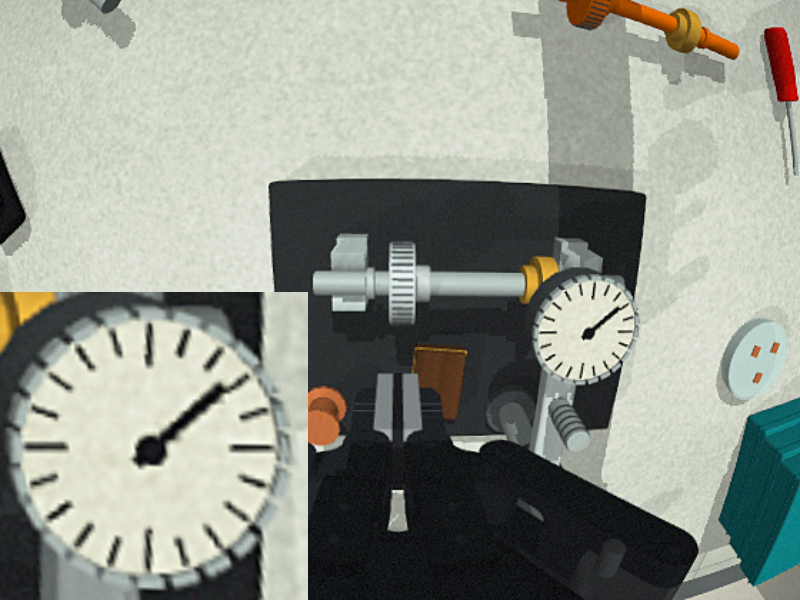

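The clear view reads 6.33 mm, about 4.0 mm above the low of 2.3. Everything else lies in place and the arm is clear.

```bash
python3 -c "
from h import *
print(close_job())"
```

```text
the job is handed in; nothing more can be done
None
```

The disc stands at its highest reading with the plunger on it, and the job is handed in; `close_job` reports no verdict.

- **Lowering:** I gripped the post and slid the carriage down about 30 mm, until the needle read about 4.5 mm (0.45 turn). Then I let go, and the needle stayed there.
- **Rolling:** I turned the collar with the shut fingertips at about 6–9 N of press. The lowest reading I saw was 2.36 mm, and by my estimate the minimum was about 2.3 mm. I then rolled on until the reading levelled off at 6.38 mm.
- **Last checks:** After lifting clear, the dial reads 6.33 mm, about 4.0 mm above the low and well short of the stop. The disc is an estimated 5° past the peak. The spindle looks seated, and the wrist force was near zero. The other things within the wrist camera's view looked unmoved; the mouse was only partly in view and the tweezers not at all.
- **Disagreement:** The readings taken with the gripper down on the collar were less clean than those from above and may be off by about 0.05–0.1 mm. They still agreed with the 4 mm swing the task gives.

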